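# Post the rejected plate through the sprung flap of the reject box

### The job

Scrap the guide plate with the red mark: first take the wooden gauge case off the feed shelf of the red reject box and set it down upright on a free spot of the bench, without dropping it. Then lay the red-marked plate flat and lengthwise on the shelf, let go of it, and push it in past the spring flap until it drops down the chute inside and the flap shuts behind it. Leave the green-marked plate, the steel disc and the comparator stand where they are, and let the plate, not your fingers, push the flap open.

Things in the scene. Friction and masses are not known exactly. Their poses are not given: they have to be found in the camera images.
- reject_box: Red steel reject box with clear roof, fixed to the bench; place and turn vary. Origin on the bench under the middle of its front face; own +x runs level into the box, z up. Behind the face it is 240 long, 130 wide, roof top 223 high. Inside, a slick chute starts 4 mm past the face and slopes down 45 degrees to a rubber floor: a plate whose middle is pushed past the face tips and slides in by itself.
- mouth (a point): Middle of the mouth's lower edge, in the plane of the face at shelf-top height (z 150); axes as reject_box. The mouth is 72 wide and reaches from z 150 to z 206, closed by the flap. Above it the face rises to the roof, so fingers reaching down from above can push up to about 15 mm before the face.
- shelf_mid (a point): Middle of the steel feed shelf's top face, 93 mm out from the face; axes as reject_box. The shelf top is 150 above the bench and reaches from the mouth to 188 mm out from the face. Along both sides runs a lip 6 wide, 8 high, leaving 64 mm clear between them; over the lips it is 76 wide. Two legs under it.
- flap (a joint): Yellow sheet flap, 68 wide, 47 high, 3 thick, hung from the top edge of the mouth (hinge 204 mm above the bench); rad, 0 = shut (hanging straight down), grows to 1.45 as its lower edge swings into the box. A spring shuts it: about 1 N at its lower edge to start it, about 2 N when wide open. It opens only inward.
- reject_center (a point): Centre (half-way up) of the plate to scrap: aluminium guide plate 160 x 50 x 20 with a red band round its middle; x along its length, y across its 50 mm width, z up. About 0.4 kg. Starts flat on the bench.
- good_center (a point): Centre of the good plate: the same, with a green band. It stays where it lies.
- case_center (a point): Centre (half-way up) of the wooden gauge case, 110 x 52 x 50 high, x along its length, y across its 52 mm width. About 0.3 kg. Starts on the feed shelf, roughly along it.
- disc_center (a point): Centre (half-way up) of the steel setting disc, 60 in diameter, 25 high, flat on the bench. It stays where it lies.
- stand_base (a point): Comparator stand, 2.2 kg: this point is the middle of its round base (100 in diameter, 22 high), 11 mm above the bench. Column, dial and arm stand up to 222 mm above the bench, all within 60 mm of this point in plan. It stays where it is.

How it is judged:
On the way, in this order (a step that is already met when the one before it is completed fails the run):
1. the gauge case stands upright on the bench, let go (height (world z) of case_center below 0.032 m and angle between case_center's own z axis and vertical below 0.1 rad and contact force between the fingers and case below 0.2 N and linear speed of case below 0.03 m/s), for 0.2 s.
2. the red-marked plate lies flat and lengthwise on the feed shelf, let go (x of reject_center in the frame of reject_box between -0.16 and -0.065 m and y of reject_center in the frame of reject_box between -0.012 and 0.012 m and z of reject_center in the frame of reject_box between 0.154 and 0.166 m and angle between reject_center's own z axis and vertical below 0.1 rad and angle between the x axis of reject_center and the x axis of reject_box, either way round below 0.15 rad and contact force between the fingers and reject below 0.2 N and linear speed of reject below 0.03 m/s), for 0.2 s.
3. the plate, pushed in, holds the flap open against its spring (value of joint flap above 0.6 rad and contact force between flap and reject above 0.2 N and x of reject_center in the frame of reject_box above -0.055 m), for 0.1 s.
At the end, for the whole second after the job is handed in: The red-marked plate lies at rest inside the reject box, its centre below 100 mm above the bench; the flap is shut (within 0.06 rad); the gauge case stands upright (within 0.1 rad) at rest on the bench; the green-marked plate, the disc and the stand are within 20 mm of where they started (x of reject_center in the frame of reject_box between 0.03 and 0.235 m and y of reject_center in the frame of reject_box between -0.06 and 0.06 m and height (world z) of reject_center below 0.1 m and linear speed of each of reject, case below 0.02 m/s and value of joint flap below 0.06 rad and height (world z) of case_center below 0.032 m and angle between case_center's own z axis and vertical below 0.1 rad and distance of each of good_center, disc_center, stand_base from where it was at the start of the episode below 0.02 m); the robot touches nothing.
It fails at once if the green-marked plate, the disc or the stand is shifted by more than 20 mm (distance of any of good_center, disc_center, stand_base from where it was at the start of the episode above 0.02 m).
It fails at once if the gauge case is tipped over by more than 0.6 rad (angle between case_center's own z axis and vertical above 0.6 rad).
It fails at once if the gauge case is dropped (falls free faster than 0.6 m/s, some 20 mm) (linear speed of case above 0.6 m/s and contact force between the fingers and case below 0.1 N).
It fails at once if the fingers push the flap itself (contact force between the fingers and flap above 1 N).
It also fails if it takes over 72 s, if anything falls off the work surface, if the arm or the gripper's body presses on something with over 40 N, if the wrist force passes 120 N, or if a joint passes its speed limit or range.

### The arm

A 7-joint arm with a two-finger parallel gripper is mounted at the origin on the work surface. World frame = base frame: x ahead of the robot, y to its left, z up, the work surface at z = 0. Lengths are in m, angles in rad, forces in N, time in s.
With the tool pointing down it reaches from about 0.4 to 0.875 m from the base axis. Payload 19.3 kg.
Tool frame: the origin (TCP) lies between the finger pads; the fingertips stand r.tip_extent ahead of it and the grasp point (between the pads) lies 11 mm behind it (r.tip_extent is the distance from the TCP to the fingertips, in m); z points along the fingers, y is the direction in which the jaws open and shut (so a half turn about z gives the same grasp; the last joint's range is limited). The gripper opens to 85 mm and grips with 20 to 120 N. Pads are 22 mm wide; open, the fingers measure 114 mm over their backs; the gripper's body (76 mm by 85 mm) begins 54 mm behind the grasp point. The pads swing forward as they close: fully open they stand 13 mm farther back than shut.
Start: joints at [1.049, 0.521, -0.036, 1.599, 0.021, 1.021, -0.113], TCP at [0.273, -0.562, 0.239] pointing down, gripper open.
Joint ranges: [-2.91, 2.91], [-0.3, 2.13], [-1.5, 1.42], [0.17, 2.43], [-1.26, 4.41], [0.16, 1.93], [-2.52, 2.52]. Speed limits (rad/s): [1.89, 1.89, 2.39, 2.39, 3.01, 3.01, 3.01].

### API

Orientations are given as [roll, pitch, yaw] about the fixed x, y, z axes, in that order (R = Rz(yaw) Ry(pitch) Rx(roll)).
In Python, from bench import r, eyes gives the robot as it stands.
- The arm moves only by the tool apply_moves, never from a script. Its argument "targets" is a list of rows, each a list of 3 entries, a list of its own where there are three numbers: the turn, a rotation vector about the tool's x, y, z in degrees, then the shift along the tool's x, y, z in mm, then the opening, from 0 (shut) to 1 (fully open). In form: [[[rx, ry, rz], [x, y, z], gripper], ...]. A call has 1 to 8 rows; each row is the pose to reach, as a shift and turn from the pose commanded when the call began, along the tool's axes at that moment; what a row does not reach only later rows make up. A row lasts 1/8 s, in which the tool goes at most 62.5 mm and 10.7 degrees, less where a joint would pass 70% of its speed; a pose out of reach is approached as far as the arm can. A call with a gripper value outside its range is refused whole. The fingers move at their own pace and stop on an object; "grip_force" is the grip in N (left out, the last holds). Time passes only in rows, so rows that repeat a pose let the fingers close. It gives the time, the measured TCP pose, the force and the opening at its end, in the units of the state.
- r.observe(): the state, without advancing time (a new reading comes with each control period).
- eyes.snapshot(name): name is "side" or "top"; returns a dict with "img" (384x512x3 uint8, blue, green, red), "intrinsics" (3x3 intrinsics, pixels), "extrinsics" (4x4, takes a point from world to camera coordinates). Camera axes: x right, y down, z forward; pixel columns grow to the right and rows downward; lengths in m; the calibration is good to about 2 mm. A picture is of the moment at which its call begins. There is no depth.
- r.job_done(): hands the job in, once; it reports no verdict.
The state is a dict: "time": time; "q": joint angles; "joint_velocities": joint speeds; "tau": joint torques, N m; "eef_pos": TCP position; "eef_rot": TCP orientation; "contact_force": force on the tool from outside, world axes, zero at the start; "wrist_torque": the same for the moment, N m; "finger_gap": finger opening in m.
Only numpy, scipy, OpenCV 4.12 (cv2) and the standard library are available. Lean on these libraries where they do the work, as an engineer would, in place of code of your own. Each camera call takes 0.05 s, during which the arm holds its last target.

## Working session

There is one attempt and no reset: what is moved stays moved. The work goes in short steps, Python scripts to look and compute and a tool call to move; the robot and the scene stay as the last step left them, time stands still between calls to the robot, and variables do not carry over. Pictures are saved under pics/ and viewed, and the job is handed in when it is done.

Besides the shell and the picture viewer there is one more tool, called as name(argument=value, ...), one argument or row to a line, values as JSON. apply_moves: Moves the arm, as the interface text tells. Its arguments: {"type":"object","properties":{"targets":{"type":"array","items":{"type":"array"}},"grip_force":{"type":"number"}},"required":["targets"]}

```bash
ls; mkdir -p pics
python3 - <<'E'
from bench import r,eyes
import cv2,numpy as np
for n in("side","top"):
    s=eyes.snapshot(n); cv2.imwrite(f"pics/{n}0.png",s["img"]); np.savez(f"{n}0.npz",**s)
    print(n,s["intrinsics"],s["extrinsics"])
print(r.observe(),r.tip_extent)
E
```

```text
pics
side [[406.50429696   0.         254.84149777]
 [  0.         406.50429696 185.3539891 ]
 [  0.           0.           1.        ]] [[-0.98741131 -0.15773355  0.0117913   0.58485953]
 [-0.09414058  0.52613917 -0.84517166  0.16798306]
 [ 0.12710806 -0.83564209 -0.53436489  1.01339671]
 [ 0.          0.          0.          1.        ]]
top [[407.87768876   0.         255.86792953]
 [  0.         407.87768876 188.61087358]
 [  0.           0.           1.        ]] [[-0.01970609 -0.99978908 -0.00578486  0.0729813 ]
 [-0.99729684  0.02006595 -0.07068504  0.58904858]
 [ 0.07078621  0.0043763  -0.99748191  1.09840488]
 [ 0.          0.          0.          1.        ]]
{'time': 0.1, 'q': array([ 1.04881164,  0.52197733, -0.03628502,  1.59993183,  0.02121359,
        1.02108799, -0.11279351]), 'joint_velocities': array([-0.00019779, -0.00061334, -0.00025721, -0.00202559, -0.00168638,
       -0.00127694, -0.00067219]), 'tau': array([ 3.35004850e-03, -9.28481770e+01,  1.98381163e+00, -3.70529616e+01,
        1.81412202e-02,  5.26465155e-03,  4.62175467e-05]), 'eef_pos': array([ 0.27267947, -0.56206566,  0.23877634]), 'eef_rot': array([-3.14057831e+00,  1.02926116e-04,  4.51750235e-01]), 'contact_force': array([-0.41656262,  0.20051073,  0.24293799]), 'wrist_torque': array([-0.02232719,  0.02175167,  0.04168108]), 'finger_gap': 0.08540394543658217} 0.008
```

View pics/side0.png

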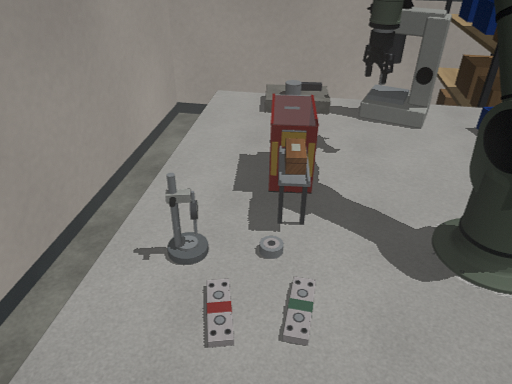

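View pics/top0.png

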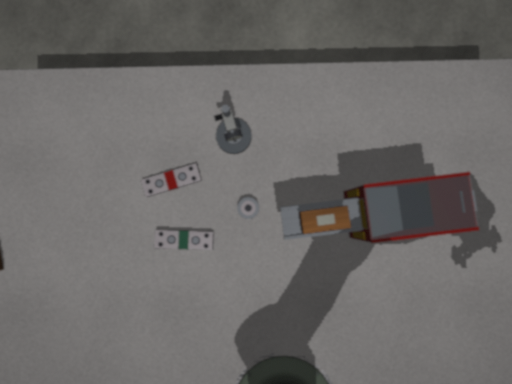

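The side view shows the plates in front (red band about (219,307), green band about (300,305)), the disc at (271,245), the stand at (187,245), and the box with the case on its shelf at (296,150). In the top view the case is at (325,219), the red band at (171,180), the green band at (183,239), the disc at (248,206) and the stand base at (234,136). I'll measure these next.

```bash
cat > h.py <<'E'
import numpy as np,cv2
def ray(s,uv,z):
    K=s["intrinsics"];E=s["extrinsics"];R=E[:3,:3];t=E[:3,3]
    c=-R.T@t; d=R.T@np.linalg.inv(K)@np.array([uv[0],uv[1],1.])
    return c+d*(z-c[2])/d[2]
def proj(s,p):
    K=s["intrinsics"];E=s["extrinsics"];q=K@(E[:3,:3]@np.asarray(p,float)+E[:3,3]);return q[:2]/q[2]
def load(f): return dict(np.load(f))
E
python3 - <<'E'
from h import *
s=load("top0.npz");img=s["img"]
hsv=cv2.cvtColor(img,cv2.COLOR_BGR2HSV)
print("cam",ray(s,(0,0),0)*0+(-s["extrinsics"][:3,:3].T@s["extrinsics"][:3,3]))
def comp(m,name,z,amin=30):
    cs,_=cv2.findContours(m.astype(np.uint8),cv2.RETR_EXTERNAL,cv2.CHAIN_APPROX_NONE)
    for c in cs:
        if cv2.contourArea(c)<amin: continue
        rc=cv2.minAreaRect(c);b=cv2.boxPoints(rc)
        P=np.array([ray(s,p,z)[:2] for p in b])
        print(name,"px",np.round(rc[0]),"ctr",P.mean(0).round(4),"sides",np.linalg.norm(P[1]-P[0]).round(4),np.linalg.norm(P[2]-P[1]).round(4),"ang",[np.degrees(np.arctan2(*(P[i+1]-P[i])[::-1])).round(1) for i in(0,1)])
H,S,V=cv2.split(hsv)
comp((H>5)&(H<20)&(S>120)&(V>90),"case",.2)
comp(((H<6)|(H>174))&(S>120)&(V>60),"red",.02)
comp((H>60)&(H<95)&(S>80),"green",.02)
comp((V>150)&(S<60),"bright",.02)
big=cv2.resize(img[80:280,120:500],None,fx=2,fy=2,interpolation=cv2.INTER_CUBIC);cv2.imwrite("pics/crop0.png",big)
E
```

```text
cam [0.51114255 0.05633914 1.1376981 ]
case px [325. 220.] ctr [ 0.5033 -0.0972] sides 0.1074 0.0484 ang [np.float64(-85.1), np.float64(-176.0)]
red px [425. 234.] ctr [ 0.4568 -0.3961] sides 0.2908 0.01 ang [np.float64(-84.2), np.float64(-176.4)]
red px [416. 180.] ctr [ 0.6066 -0.3787] sides 0.2939 0.0097 ang [np.float64(-84.3), np.float64(-176.4)]
red px [170. 180.] ctr [0.6203 0.2963] sides 0.0223 0.0492 ang [np.float64(-75.1), np.float64(-164.5)]
green px [183. 239.] ctr [0.4568 0.2626] sides 0.0164 0.0433 ang [np.float64(-91.1), np.float64(179.6)]
```

View pics/crop0.png

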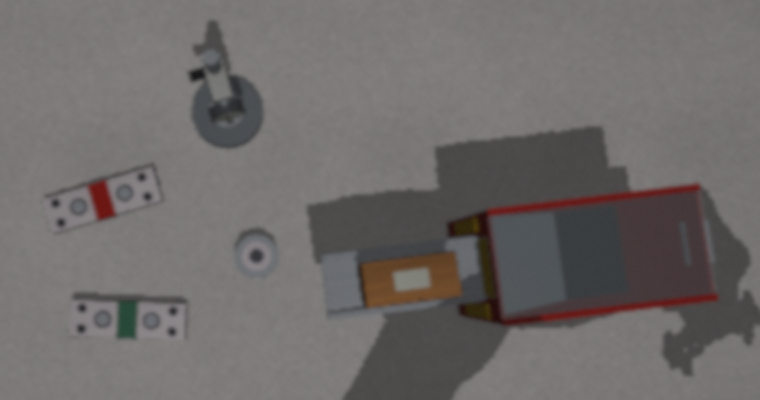

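Run:
```python
from h import *
s=load("top0.npz");img=s["img"]
hsv=cv2.cvtColor(img,cv2.COLOR_BGR2HSV);H,S,V=cv2.split(hsv)
m=(((H<8)|(H>172))&(S>120)&(V>60)).astype(np.uint8)
cs,_=cv2.findContours(m,cv2.RETR_EXTERNAL,cv2.CHAIN_APPROX_NONE)
for c in cs:
    if cv2.contourArea(c)>200 or len(c)>100:
        c=c[:,0].astype(float)
        print("px bb",c.min(0),c.max(0),len(c))
for n,p in dict(fl=(364,185.5),fr=(371,241.5),bl=(469,173),br=(478,228.5)).items(): print(n,ray(s,p,.223)[:2].round(4))
for n,p in dict(sl=(281,206.5),sr=(284,239)).items(): print(n,ray(s,p,.150)[:2].round(4),ray(s,p,.158)[:2].round(4))
g=cv2.cvtColor(img,cv2.COLOR_BGR2GRAY)
def rect(roi,th,z,inv=False):
    x0,y0,x1,y1=roi
    mm=np.zeros_like(g);mm[y0:y1,x0:x1]=((g[y0:y1,x0:x1]>th))
    return mm
print("bg",np.median(g[150:260,120:300]), g[175:190,148:155])
cv2.imwrite("pics/box0.png",cv2.resize(img[160:255,270:390],None,fx=6,fy=6,interpolation=cv2.INTER_CUBIC))
cv2.imwrite("pics/pl0.png",cv2.resize(img[155:260,130:270],None,fx=5,fy=5,interpolation=cv2.INTER_CUBIC))
```

```text
px bb [372. 227.] [478. 241.] 214
px bb [363. 173.] [469. 187.] 213
fl [ 0.5782 -0.1826]
fr [ 0.453  -0.1933]
bl [ 0.6016 -0.4193]
br [ 0.4771 -0.4322]
sl [0.5366 0.0007] [0.5364 0.0012]
sr [ 0.4584 -0.0046] [ 0.4588 -0.0041]
bg 122.0 [[103  95  88  86  89  93  95]
 [ 92  91  92  96 105 112 115]
 [ 97 104 111 116 120 124 125]
 [107 116 122 125 127 126 126]
 [ 97 110 121 126 127 127 126]
 [ 73  94 114 124 127 128 124]
 [ 56  83 108 123 127 126 120]
 [ 65  87 111 124 128 125 115]
 [ 93 106 120 127 129 124 112]
 [116 122 127 128 129 125 114]
 [126 128 129 129 129 127 119]
 [129 129 128 129 129 128 123]
 [127 127 126 127 127 128 126]
 [122 117 116 117 122 126 127]
 [110  95  89  95 109 122 127]]
```

View pics/box0.png

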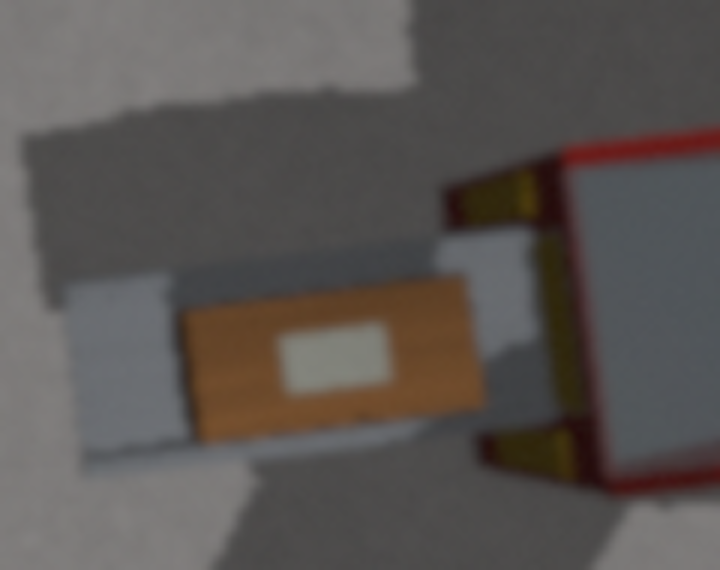

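View pics/pl0.png

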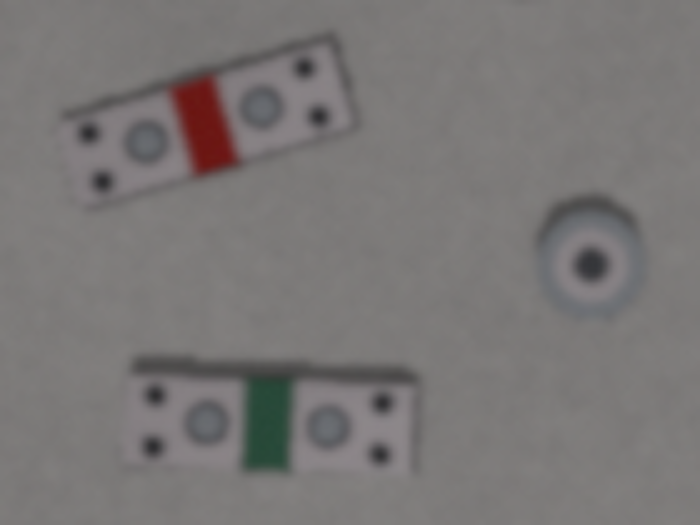

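The box's front middle comes out at (0.516,-0.188), heading about -84.4°. The shelf front edge I measured sits 188 mm out from there, which matches the given size. Next are the plates, disc and stand, then a free spot for the case.

```bash
cat >> h.py <<'E'
from scipy.spatial.transform import Rotation as Ro
def plan(st,pos,yawdeg):
    R=Ro.from_euler('xyz',st['eef_rot']); T=Ro.from_euler('xyz',[180,0,yawdeg],degrees=True)
    print("turn",(R.inv()*T).as_rotvec(degrees=True).round(2),"shift",(R.inv().apply(np.array(pos)-st['eef_pos'])*1000).round(1))
E
python3 - <<'E'
from h import *
from bench import r
s=load("top0.npz");d=load("side0.npz")
f=lambda p:(np.array(p)+.5)/5-.5+[130,155]
for n,h in dict(red=[(89,133),(102,182),(305,67),(319,117)],green=[(155,396),(153,446),(382,402),(380,454)]).items():
    P=np.array([ray(s,f(p),.02)[:2] for p in h]);v=(P[2]+P[3]-P[0]-P[1])/2
    c=P.mean(0);print(n,c.round(4),"head",np.degrees(np.arctan2(v[1],v[0])).round(1),"side proj",proj(d,[*c,.02]).round(0))
print("disc",ray(s,f((591,265)),.025).round(4)); print("stand",ray(s,(233.5,136),.022).round(4))
for p in [(.68,-.08,0),(.5033,-.0972,.2)]: print(proj(s,p).round(),proj(d,p).round())
st=r.observe();plan(st,[st['eef_pos'][0],st['eef_pos'][1],.35],25.9)
plan(st,[.5033,-.0972,.35],95.2)
E
```

```text
red [0.6202 0.2963] head -74.2 side proj [219. 307.]
green [0.4554 0.2623] head -92.9 side proj [300. 304.]
disc [0.5387 0.0842 0.025 ]
stand [0.7376 0.1203 0.022 ]
[306. 156.] [229. 207.]
[325. 220.] [296. 147.]
turn [-0.06  0.01 -0.02] shift [-0.000e+00 -1.000e-01 -1.112e+02]
turn [-5.000e-02 -3.000e-02 -6.932e+01] shift [ 410.4 -317.7 -110.9]
```

apply_moves(
  targets=[
    [[0,0,0],[0,0,-60],1],
    [[0,0,-10],[20,-15,-111],1],
    [[0,0,-20],[70,-54,-111],1],
    [[0,0,-30],[120,-93,-111],1],
    [[0,0,-40],[170,-132,-111],1],
    [[0,0,-50],[220,-171,-111],1],
    [[0,0,-60],[270,-210,-111],1],
    [[0,0,-69.3],[320,-249,-111],1],
  ],
  grip_force=50,
)

```text
time: 1.1
eef_pos: [0.45, -0.2017, 0.3503]
eef_rot: [3.142, 0.0, 1.666]
contact_force: [1.9, -0.1, -0.0]
finger_gap: 0.0851
```

Run:
```python
from h import *
from bench import r
st=r.observe();print(st['q'].round(2));plan(st,[.5033,-.0972,.25],95.0)
```

```text
[ 0.67  0.22 -0.45  1.77  0.1   1.17  0.29]
turn [0.   0.01 0.48] shift [ 98.9  63.  100.3]
```

apply_moves(
  targets=[
    [[0,0,0],[45,30,10],1],
    [[0,0,0.5],[85,55,30],1],
    [[0,0,0.5],[99,63,80],1],
    [[0,0,0.5],[99,63,110],1],
    [[0,0,0.5],[99,63,130],1],
    [[0,0,0.5],[99,63,130],1],
  ],
)

```text
time: 1.85
eef_pos: [0.5027, -0.099, 0.2192]
eef_rot: [-3.139, -0.001, 1.653]
contact_force: [0.3, -0.0, -0.2]
finger_gap: 0.0851
```

```bash
cat > snap.py <<'E'
import sys
from h import *
from bench import r,eyes
t=sys.argv[1]
for n in("side","top"):
    s=eyes.snapshot(n);cv2.imwrite(f"pics/{n}{t}.png",s["img"]);np.savez(f"{n}{t}.npz",**s)
st=r.observe();print(st['time'],st['eef_pos'].round(4),np.degrees(st['eef_rot']).round(2),st['contact_force'].round(1),st['finger_gap'])
E
python3 snap.py 1
python3 - <<'E'
from h import *
for n,(x0,y0,x1,y1) in dict(side=(230,70,360,170),top=(270,150,400,250)).items():
    cv2.imwrite(f"pics/{n}1c.png",cv2.resize(cv2.imread(f"pics/{n}1.png")[y0:y1,x0:x1],None,fx=5,fy=5,interpolation=cv2.INTER_CUBIC))
E
```

```text
1.95 [ 0.5037 -0.0992  0.2209] [179.98  -0.    94.68] [ 0.8 -0.9  0.3] 0.08529538488430988
```

View pics/side1c.png

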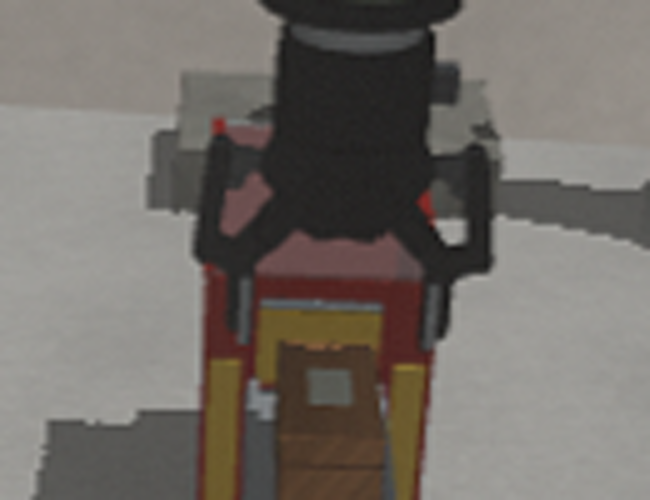

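View pics/top1c.png

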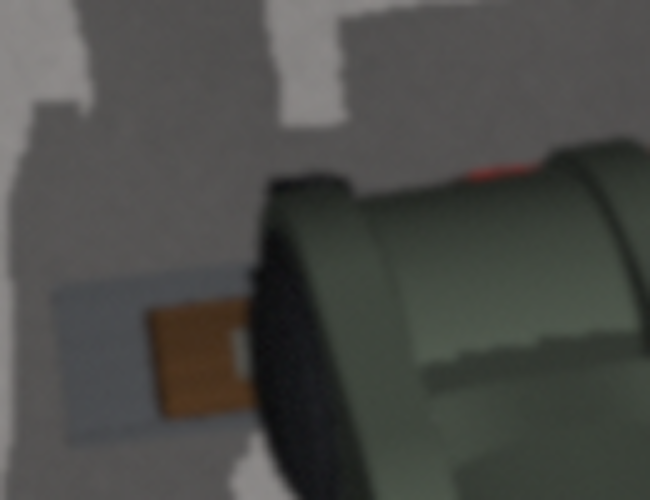

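Run:
```python
from h import *
s=load("side1.npz")
for z in(.19,.2,.21,.22):
    for x in(.55,.457): print(z,x,proj(s,(x,-.09,z)).round(1))
print([np.array(p)/5+[230,70] for p in((238,340),(442,338))])
```

```text
0.19 0.55 [277.2 150.1]
0.19 0.457 [313.2 153.1]
0.2 0.55 [277.4 146.6]
0.2 0.457 [313.5 149.6]
0.21 0.55 [277.6 143.1]
0.21 0.457 [313.9 146.1]
0.22 0.55 [277.7 139.6]
0.22 0.457 [314.3 142.6]
[array([277.6, 138. ]), array([318.4, 137.6])]
```

apply_moves(
  targets=[
    [[0,0,0],[0,0,25],1],
    [[0,0,0],[0,0,46],1],
    [[0,0,0],[0,0,46],1],
    [[0,0,0],[0,0,46],0.3],
    [[0,0,0],[0,0,46],0.3],
    [[0,0,0],[0,0,46],0.3],
    [[0,0,0],[0,0,46],0.3],
    [[0,0,0],[0,0,46],0.3],
  ],
  grip_force=40,
)

```text
time: 2.95
eef_pos: [0.504, -0.0993, 0.1755]
eef_rot: [3.14, 0.001, 1.653]
contact_force: [-1.4, 0.6, 9.2]
finger_gap: 0.0514
```

apply_moves(
  targets=[
    [[0,0,0],[0,0,-10],0.3],
    [[0,0,0],[0,0,-30],0.3],
    [[0,0,0],[0,0,-55],0.3],
    [[0,0,0],[0,0,-60],0.3],
  ],
)

```text
time: 3.45
eef_pos: [0.504, -0.0993, 0.236]
eef_rot: [3.139, 0.001, 1.652]
contact_force: [0.7, -0.5, -2.4]
finger_gap: 0.0514
```

```bash
python3 snap.py 2
python3 - <<'E'
from h import *
for n,(x0,y0,x1,y1) in dict(side=(230,60,360,160)).items():
    cv2.imwrite(f"pics/{n}2c.png",cv2.resize(cv2.imread(f"pics/{n}2.png")[y0:y1,x0:x1],None,fx=5,fy=5,interpolation=cv2.INTER_CUBIC))
from bench import r
st=r.observe()
plan(st,[.67,-.08,.24],94.7);plan(st,[.67,-.08,.03],94.7)
E
```

```text
3.55 [ 0.5035 -0.0993  0.2346] [1.7995e+02 2.0000e-02 9.4680e+01] [-0.6  0.3 -3.2] 0.05137668825792784
turn [ 0.05  0.02 -0.02] shift [  5.7 167.5  -5.2]
turn [ 0.05  0.02 -0.02] shift [  5.8 167.3 204.8]
```

View pics/side2c.png

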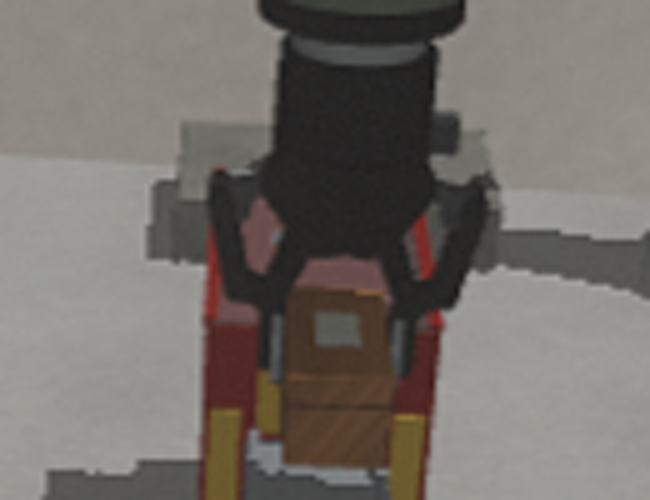

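The case is held level and weighs about 3 N. It goes out sideways, then down.

apply_moves(
  targets=[
    [[0,0,0],[2,45,-5],0.3],
    [[0,0,0],[3,95,-5],0.3],
    [[0,0,0],[5,140,10],0.3],
    [[0,0,0],[6,167,50],0.3],
    [[0,0,0],[6,167,100],0.3],
    [[0,0,0],[6,167,145],0.3],
    [[0,0,0],[6,167,185],0.3],
    [[0,0,0],[6,167,200],0.3],
  ],
)

```text
time: 4.55
eef_pos: [0.6676, -0.0793, 0.031]
eef_rot: [-3.137, -0.001, 1.653]
contact_force: [0.0, -0.4, -1.0]
finger_gap: 0.0517
```

apply_moves(
  targets=[
    [[0,0,0],[0,0,2],0.3],
    [[0,0,0],[0,0,5],0.3],
    [[0,0,0],[0,0,7],0.3],
    [[0,0,0],[0,0,7],0.3],
  ],
)

```text
time: 5.05
eef_pos: [0.6696, -0.0797, 0.0279]
eef_rot: [3.141, 0.0, 1.652]
contact_force: [-0.4, -0.6, -1.6]
finger_gap: 0.0518
```

apply_moves(
  targets=[
    [[0,0,0],[0,0,1],0.3],
    [[0,0,0],[0,0,2],0.3],
    [[0,0,0],[0,0,2],0.3],
  ],
)

```text
time: 5.42
eef_pos: [0.6695, -0.0796, 0.0256]
eef_rot: [3.141, 0.0, 1.653]
contact_force: [-2.1, -0.3, 4.3]
finger_gap: 0.0517
```

Contact with the bench. Now let go, wait, and lift straight up.

apply_moves(
  targets=[
    [[0,0,0],[0,0,0],0.7],
    [[0,0,0],[0,0,0],1],
    [[0,0,0],[0,0,0],1],
    [[0,0,0],[0,0,0],1],
    [[0,0,0],[0,0,-20],1],
    [[0,0,0],[0,0,-80],1],
    [[0,0,0],[0,0,-140],1],
    [[0,0,0],[0,0,-160],1],
  ],
)

```text
time: 6.42
eef_pos: [0.6708, -0.0795, 0.1908]
eef_rot: [3.136, 0.001, 1.652]
contact_force: [-0.2, 0.6, -1.0]
finger_gap: 0.0852
```

```bash
python3 snap.py 3;python3 - <<'E'
from h import *
from bench import r
st=r.observe()
plan(st,[.5,.20,.19],105.8);plan(st,[.6202,.2963,.19],105.8)
E
```

```text
6.525 [ 0.6704 -0.0796  0.1889] [1.7975e+02 5.0000e-02 9.4670e+01] [ 0.2 -0.  -0.1] 0.08536208463657455
turn [  0.25   0.07 -11.13] shift [ 292.6 -147.1   -2. ]
turn [  0.25   0.07 -11.13] shift [378.8 -19.4  -1.6]
```

View pics/side3.png

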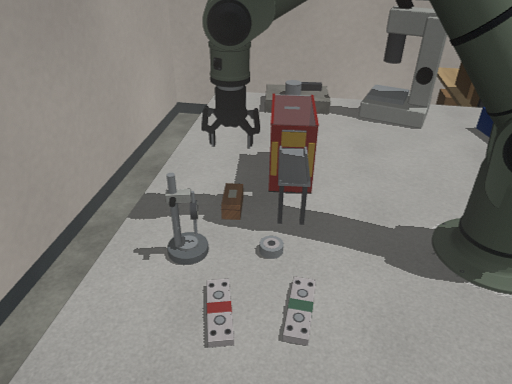

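The case stands upright at (233,200), and the other items look undisturbed. Next I go over the free spot at (0.60,0.16) with the jaws part closed and touch the bench, to calibrate the tip length at a 50 mm gap. The plate grasp must leave the tips above the shelf lips.

apply_moves(
  targets=[
    [[0,0,0],[20,-20,-50],1],
    [[0,0,0],[60,-50,-70],0.58],
    [[0,0,0],[110,-80,-70],0.58],
    [[0,0,0],[160,-100,-70],0.58],
    [[0,0,0],[205,-100,-50],0.58],
    [[0,0,0],[233,-90,0],0.58],
    [[0,0,0],[233,-90,60],0.58],
    [[0,0,0],[233,-90,110],0.58],
  ],
)

```text
time: 7.52
eef_pos: [0.5594, 0.1453, 0.0724]
eef_rot: [-3.139, 0.0, 1.654]
contact_force: [1.3, 0.5, 0.2]
finger_gap: 0.0492
```

apply_moves(
  targets=[
    [[0,0,0],[0,0,30],0.58],
    [[0,0,0],[0,0,50],0.58],
    [[0,0,0],[0,0,60],0.58],
    [[0,0,0],[0,0,60],0.58],
  ],
)

```text
time: 8.02
eef_pos: [0.5606, 0.1453, 0.0153]
eef_rot: [-3.141, 0.0, 1.653]
contact_force: [0.3, -0.2, 0.4]
finger_gap: 0.0495
```

apply_moves(
  targets=[
    [[0,0,0],[0,0,2],0.58],
    [[0,0,0],[0,0,4],0.58],
    [[0,0,0],[0,0,6],0.58],
    [[0,0,0],[0,0,7],0.58],
    [[0,0,0],[0,0,7],0.58],
  ],
)

```text
time: 8.65
eef_pos: [0.5606, 0.1453, 0.0083]
eef_rot: [-3.142, 0.0, 1.653]
contact_force: [-0.2, 0.2, -0.7]
finger_gap: 0.0494
```

apply_moves(
  targets=[
    [[0,0,0],[0,0,2],0.58],
    [[0,0,0],[0,0,2],0.58],
    [[0,0,0],[0,0,2],0.58],
  ],
)

```text
time: 9.02
eef_pos: [0.5606, 0.1453, 0.0063]
eef_rot: [-3.142, -0.0, 1.653]
contact_force: [-0.9, -0.7, -0.3]
finger_gap: 0.0494
```

apply_moves(
  targets=[
    [[0,0,0],[0,0,2],0.58],
    [[0,0,0],[0,0,2],0.58],
  ],
)

```text
time: 9.28
eef_pos: [0.5608, 0.1453, 0.0051]
eef_rot: [3.141, 0.0, 1.653]
contact_force: [-4.4, -1.2, 18.2]
finger_gap: 0.0494
```

apply_moves(
  targets=[
    [[0,0,0],[0,0,1.5],0.58],
    [[0,0,0],[0,0,1.5],0.58],
  ],
)

```text
time: 9.52
eef_pos: [0.561, 0.1454, 0.0049]
eef_rot: [3.14, 0.001, 1.652]
contact_force: [-14.2, -4.7, 48.8]
finger_gap: 0.0492
```

The tips touch at a TCP height of 0.0053, so the tip extension is 5.3 mm at this gap. I'll grip the plate with the TCP at 0.015, which puts the tips about 9.7 mm above its bottom and so above the 8 mm lips.

apply_moves(
  targets=[
    [[0,0,0],[0,0,-20],0.7],
    [[0,0,0],[0,0,-70],1],
    [[0,0,0],[0,0,-90],1],
    [[0,0,0],[0,0,-90],1],
  ],
)

```text
time: 10.02
eef_pos: [0.5614, 0.1453, 0.0942]
eef_rot: [3.139, -0.0, 1.652]
contact_force: [0.4, 1.0, -0.8]
finger_gap: 0.0853
```

Run:
```python
from h import *
from bench import r
st=r.observe();print(st['eef_pos'])
plan(st,[.6202,.2963,.05],105.8)
```

```text
[0.56144952 0.14527761 0.09416035]
turn [ 1.400e-01 -1.000e-02 -1.114e+01] shift [145.7  70.7  44.4]
```

apply_moves(
  targets=[
    [[0,0,-4],[45,23,0],1],
    [[0,0,-8],[95,47,0],1],
    [[0,0,-11.1],[135,66,0],1],
    [[0,0,-11.1],[145.5,70.5,15],1],
    [[0,0,-11.1],[145.5,70.5,30],1],
    [[0,0,-11.1],[145.5,70.5,30],1],
  ],
)

```text
time: 10.78
eef_pos: [0.6181, 0.294, 0.0606]
eef_rot: [-3.138, 0.002, 1.845]
contact_force: [0.1, 0.5, 0.3]
finger_gap: 0.0856
```

```bash
python3 snap.py 4
python3 - <<'E'
from h import *
cv2.imwrite("pics/s4c.png",cv2.resize(cv2.imread("pics/side4.png")[200:384,130:350],None,fx=3,fy=3,interpolation=cv2.INTER_CUBIC))
from bench import r
plan(r.observe(),[.6202,.2963,.015],105.8)
E
```

```text
10.875 [0.6191 0.2947 0.0627] [-1.7997e+02  4.0000e-02  1.0571e+02] [ 0.  -0.8  0.8] 0.085745922613265
turn [-0.03  0.04 -0.09] shift [ 1.3  1.5 47.7]
```

View pics/s4c.png

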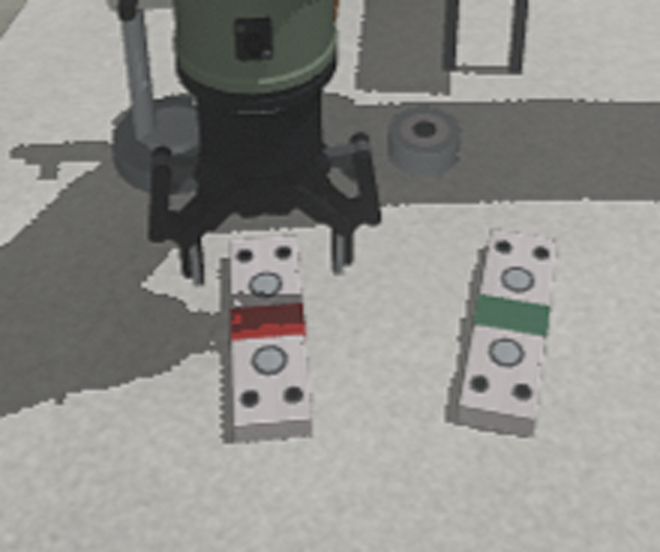

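The jaws straddle the red plate in line with its band. Descend and grip.

apply_moves(
  targets=[
    [[0,0,0],[1,1.5,25],1],
    [[0,0,0],[1,1.5,48],1],
    [[0,0,0],[1,1.5,48],1],
    [[0,0,0],[1,1.5,48],1],
    [[0,0,0],[1,1.5,48],0.2],
    [[0,0,0],[1,1.5,48],0.2],
    [[0,0,0],[1,1.5,48],0.2],
    [[0,0,0],[1,1.5,48],0.2],
  ],
  grip_force=80,
)

```text
time: 11.88
eef_pos: [0.6207, 0.2976, 0.0159]
eef_rot: [3.14, -0.0, 1.846]
contact_force: [-1.3, -1.6, 9.9]
finger_gap: 0.0476
```

apply_moves(
  targets=[
    [[0,0,0],[0,0,0],0.2],
    [[0,0,0],[0,0,0],0.2],
  ],
)

```text
time: 12.12
eef_pos: [0.6207, 0.2976, 0.0159]
eef_rot: [3.14, -0.0, 1.846]
contact_force: [-2.0, -2.4, 10.5]
finger_gap: 0.048
```

apply_moves(
  targets=[
    [[0,0,0],[0,0,-8],0.2],
    [[0,0,0],[0,0,-25],0.2],
    [[0,0,0],[0,0,-60],0.2],
    [[0,0,0],[0,0,-110],0.2],
    [[0,0,0],[0,0,-170],0.2],
    [[0,0,0],[0,0,-225],0.2],
    [[0,0,0],[0,0,-240],0.2],
    [[0,0,0],[0,0,-240],0.2],
  ],
)

```text
time: 13.12
eef_pos: [0.6202, 0.2974, 0.2556]
eef_rot: [3.14, -0.0, 1.846]
contact_force: [0.7, -0.8, -4.2]
finger_gap: 0.0477
```

```bash
python3 snap.py 5
python3 - <<'E'
from h import *
cv2.imwrite("pics/s5c.png",cv2.resize(cv2.imread("pics/side5.png")[60:384,100:360],None,fx=2,fy=2,interpolation=cv2.INTER_CUBIC))
from bench import r
o=r.observe();print(o['wrist_torque'])
h=np.radians(-84.4);F=np.array([.5156,-.188]);
g=F-.1*np.array([np.cos(h),np.sin(h)]);print(g)
plan(o,[*g,.25],95.6)
E
```

```text
13.225 [0.6196 0.297  0.2532] [-1.7987e+02  3.0000e-02  1.0580e+02] [-0.5  0.2 -4.1] 0.04753876958449515
[ 0.04891326  0.00536449 -0.00185823]
[ 0.50584171 -0.08847726]
turn [-0.12  0.05 10.2 ] shift [-339.9 -214.4    3.8]
```

View pics/s5c.png

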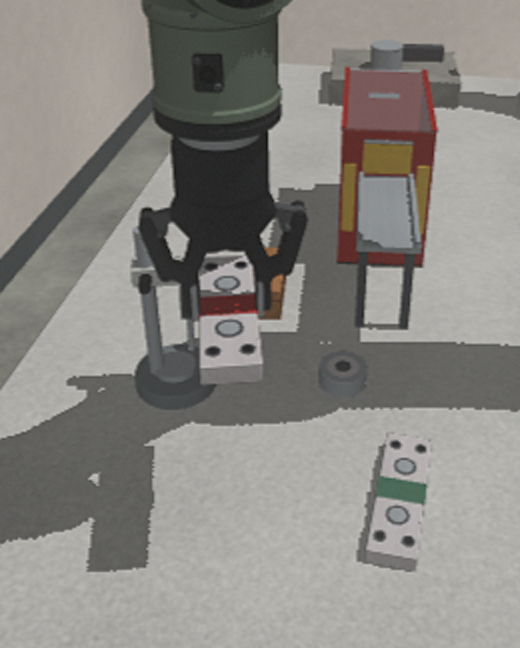

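The plate hangs level in the jaws. With the shelf empty, I'll check its centreline before placing.

Run:
```python
from h import *
im=cv2.imread("pics/top5.png");s=load("top5.npz")
cv2.imwrite("pics/t5c.png",cv2.resize(im[150:260,260:400],None,fx=5,fy=5,interpolation=cv2.INTER_CUBIC))
h=np.radians(-84.4);F=np.array([.5156,-.188]);a=np.array([np.cos(h),np.sin(h)]);b=np.array([-a[1],a[0]])
for d in(-.188,-.1,0):
  for l,z in((.032,.158),(-.032,.158),(.038,.158),(-.038,.158)):
    p=F+a*d+b*l; print(d,l,((proj(s,[*p,z])-[260,150]+.5)*5-.5).round())
```

```text
-0.188 0.032 [105. 300.]
-0.188 -0.032 [121. 433.]
-0.188 0.038 [104. 287.]
-0.188 -0.038 [123. 446.]
-0.1 0.032 [287. 278.]
-0.1 -0.032 [304. 411.]
-0.1 0.038 [286. 266.]
-0.1 -0.038 [306. 424.]
0 0.032 [494. 254.]
0 -0.032 [512. 387.]
0 0.038 [492. 241.]
0 -0.038 [514. 399.]
```

View pics/t5c.png

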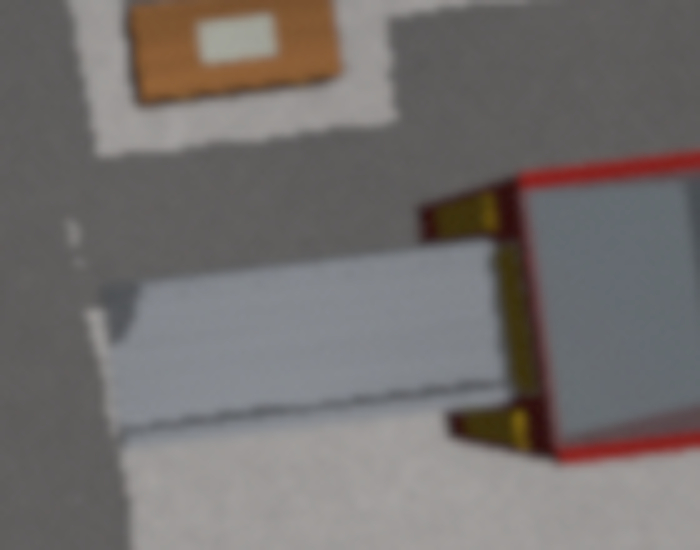

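The shelf edges fit the prediction within about 1 px, which puts the centreline about 1 mm toward +x. Carrying the plate over.

apply_moves(
  targets=[
    [[0,0,1],[-20,-25,-5],0.2],
    [[0,0,3],[-60,-60,-5],0.2],
    [[0,0,5],[-105,-90,-5],0.2],
    [[0,0,6],[-155,-120,-5],0.2],
    [[0,0,8],[-205,-145,-5],0.2],
    [[0,0,9],[-255,-172,-5],0.2],
    [[0,0,10.2],[-305,-197,-5],0.2],
    [[0,0,10.2],[-338,-213,-5],0.2],
  ],
)

```text
time: 14.22
eef_pos: [0.5056, -0.0884, 0.2583]
eef_rot: [-3.139, -0.0, 1.666]
contact_force: [-0.0, 1.0, -3.5]
finger_gap: 0.0472
```

apply_moves(
  targets=[
    [[0,0,0],[0,0,10],0.2],
    [[0,0,0],[0,0,35],0.2],
    [[0,0,0],[0,0,50],0.2],
    [[0,0,0],[0,0,50],0.2],
  ],
)

```text
time: 14.72
eef_pos: [0.5066, -0.0851, 0.2085]
eef_rot: [-3.139, -0.001, 1.669]
contact_force: [-0.8, -0.4, -3.0]
finger_gap: 0.0478
```

```bash
python3 snap.py 6
python3 - <<'E'
from h import *
cv2.imwrite("pics/s6c.png",cv2.resize(cv2.imread("pics/side6.png")[60:220,220:370],None,fx=4,fy=4,interpolation=cv2.INTER_CUBIC))
from bench import r
o=r.observe()
plan(o,[.5068,-.0884,.169],95.6)
E
```

```text
14.825 [ 0.5074 -0.0853  0.21  ] [-1.800e+02 -1.000e-02  9.562e+01] [-0.1 -0.  -3.8] 0.0474272520829627
turn [-0.   -0.01  0.02] shift [-3.  -0.9 41. ]
```

View pics/s6c.png

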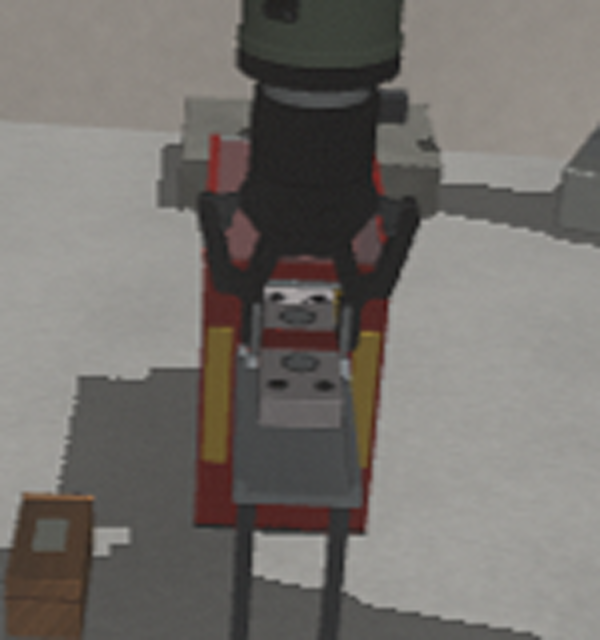

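The plate is over the shelf, between the lips and in line. Lowering.

apply_moves(
  targets=[
    [[0,0,0],[-1,-0.5,20],0.2],
    [[0,0,0],[-1,-0.5,37],0.2],
    [[0,0,0],[-1,-0.5,41],0.2],
    [[0,0,0],[-1,-0.5,42],0.2],
    [[0,0,0],[-1,-0.5,42],0.2],
  ],
)

```text
time: 15.45
eef_pos: [0.507, -0.0868, 0.1683]
eef_rot: [3.141, 0.0, 1.668]
contact_force: [0.4, -0.4, -4.4]
finger_gap: 0.0478
```

apply_moves(
  targets=[
    [[0,0,0],[0,0,1],0.2],
    [[0,0,0],[0,0,1],0.2],
  ],
)

```text
time: 15.7
eef_pos: [0.5068, -0.0868, 0.167]
eef_rot: [3.141, 0.0, 1.668]
contact_force: [0.3, 0.0, -3.0]
finger_gap: 0.0476
```

apply_moves(
  targets=[
    [[0,0,0],[0,0,1],0.2],
    [[0,0,0],[0,0,1],0.2],
  ],
)

```text
time: 15.95
eef_pos: [0.5069, -0.0868, 0.1659]
eef_rot: [3.141, 0.0, 1.668]
contact_force: [-1.3, -0.7, -0.8]
finger_gap: 0.0473
```

apply_moves(
  targets=[
    [[0,0,0],[0,0,0.5],0.2],
    [[0,0,0],[0,0,0.5],0.6],
    [[0,0,0],[0,0,0.5],0.8],
    [[0,0,0],[0,0,0.5],0.9],
    [[0,0,0],[0,0,0.5],0.9],
    [[0,0,0],[0,0,-20],0.9],
    [[0,0,0],[0,0,-70],0.9],
    [[0,0,0],[0,0,-100],0.9],
  ],
)

```text
time: 16.95
eef_pos: [0.5071, -0.0867, 0.2678]
eef_rot: [3.14, 0.0, 1.668]
contact_force: [0.6, -0.8, -0.2]
finger_gap: 0.077
```

apply_moves(
  targets=[
    [[0,0,0],[40,0,0],0],
    [[0,0,0],[100,0,0],0],
    [[0,0,0],[150,0,0],0],
    [[0,0,0],[190,0,0],0],
    [[0,0,0],[190,0,0],0],
  ],
  grip_force=40,
)

```text
time: 17.58
eef_pos: [0.4878, 0.1053, 0.2659]
eef_rot: [3.141, -0.001, 1.673]
contact_force: [-0.5, -0.4, -0.7]
finger_gap: -0.0
```

```bash
python3 snap.py 7
python3 - <<'E'
from h import *
im=cv2.imread("pics/top7.png")
cv2.imwrite("pics/t7c.png",cv2.resize(im[150:260,230:390],None,fx=5,fy=5,interpolation=cv2.INTER_CUBIC))
E
```

```text
17.675 [0.4883 0.1021 0.2657] [-1.800e+02  2.000e-02  9.561e+01] [0.6 0.4 0.5] 3.470761478232808e-06
```

View pics/t7c.png

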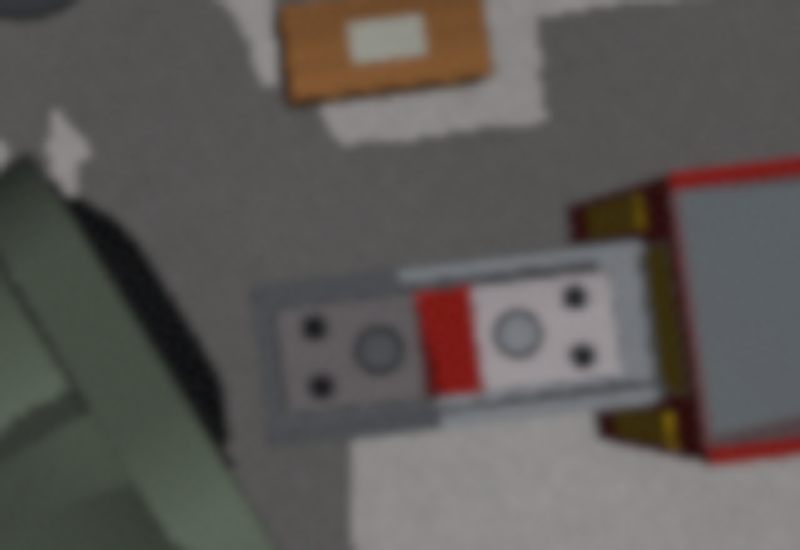

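View pics/side7.png

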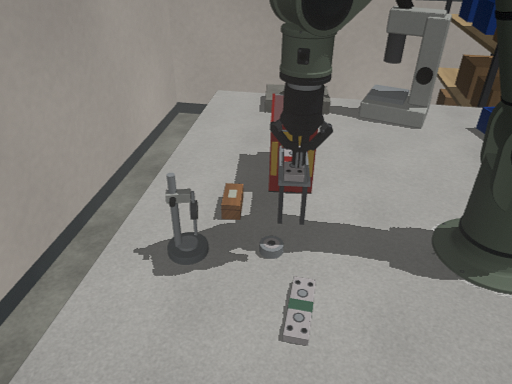

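Run:
```python
from h import *
from bench import r
s=load("top7.npz")
P=np.array([ray(s,(np.array(p)+.5)/5-.5+[230,150],.17)[:2] for p in((314,328),(321,387),(575,297),(583,356))])
h=np.radians(-84.4);F=np.array([.5166,-.188]);a=np.array([np.cos(h),np.sin(h)]);b=np.array([-a[1],a[0]])
c=P.mean(0);v=P[2]+P[3]-P[0]-P[1]
print(c,"box frame",(c-F)@a,(c-F)@b,"head",np.degrees(np.arctan2(v[1],v[0])))
o=r.observe()
for d,z in((-.225,.27),(-.225,.165),(-.183,.165),(-.05,.165)): plan(o,[*(F+a*d),z],95.6)
```

```text
[ 0.50717031 -0.08787825] box frame -0.10056408539974131 0.0003854894899602116 head -84.38818340223304
turn [-0.    0.02  0.01] shift [-66.5  -0.1  -4.2]
turn [-0.    0.02  0.01] shift [-6.650e+01 -1.000e-01  1.008e+02]
turn [-0.    0.02  0.01] shift [-108.5   -0.2  100.8]
turn [-0.    0.02  0.01] shift [-2.415e+02 -2.000e-01  1.008e+02]
```

Measured on the shelf, the plate is at x -0.1006, y 0.0004 and heading -84.4°, all inside the step 2 limits. Next the shut fingers go down behind its outer end.

apply_moves(
  targets=[
    [[0,0,0],[-30,0,20],0],
    [[0,0,0],[-60,0,60],0],
    [[0,0,0],[-60,0,95],0],
    [[0,0,0],[-60,0,102],0],
    [[0,0,0],[-60,0,102],0],
  ],
)

```text
time: 18.3
eef_pos: [0.4944, 0.0425, 0.1643]
eef_rot: [3.142, -0.0, 1.668]
contact_force: [0.6, -0.1, -0.2]
finger_gap: -0.0005
```

apply_moves(
  targets=[
    [[0,0,0],[-25,0,0],0],
    [[0,0,0],[-40,0,0],0],
    [[0,0,0],[-50,0,0],0],
    [[0,0,0],[-60,0,0],0],
  ],
)

```text
time: 18.8
eef_pos: [0.5003, -0.0171, 0.1643]
eef_rot: [3.141, -0.0, 1.669]
contact_force: [-0.5, 3.5, 2.1]
finger_gap: 0.0003
```

```bash
python3 snap.py 8
python3 - <<'E'
from h import *
im=cv2.imread("pics/side8.png")
cv2.imwrite("pics/s8c.png",cv2.resize(im[60:220,220:370],None,fx=4,fy=4,interpolation=cv2.INTER_CUBIC))
from bench import r
o=r.observe()
h=np.radians(-84.4);F=np.array([.5166,-.188]);a=np.array([np.cos(h),np.sin(h)]);b=np.array([-a[1],a[0]])
c=o['eef_pos'][:2]-F;print(c@a,c@b)
E
```

```text
18.9 [ 0.5001 -0.018   0.1639] [1.7999e+02 2.0000e-02 9.5530e+01] [ 0.3  0.6 -0.2] 1.9292136689774843e-05
-0.17081919457717668 0.0001792084583600733
```

View pics/s8c.png

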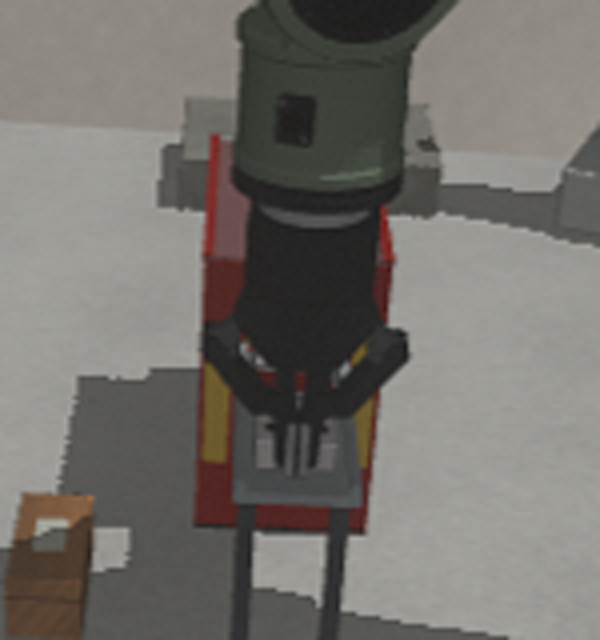

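apply_moves(
  targets=[
    [[0,0,0],[-10,0,0],0],
    [[0,0,0],[-20,0,0],0],
    [[0,0,0],[-30,0,0],0],
    [[0,0,0],[-40,0,0],0],
    [[0,0,0],[-50,0,0],0],
    [[0,0,0],[-60,0,0],0],
    [[0,0,0],[-70,0,0],0],
    [[0,0,0],[-75,0,0],0],
  ],
)

```text
time: 19.9
eef_pos: [0.5073, -0.0923, 0.1638]
eef_rot: [3.142, -0.0, 1.668]
contact_force: [-0.1, 5.0, 4.7]
finger_gap: 0.0001
```

apply_moves(
  targets=[
    [[0,0,0],[-8,0,0],0],
    [[0,0,0],[-16,0,0],0],
    [[0,0,0],[-24,0,0],0],
    [[0,0,0],[-24,0,0],0],
  ],
)

```text
time: 20.4
eef_pos: [0.5094, -0.1165, 0.1636]
eef_rot: [-3.141, 0.0, 1.667]
contact_force: [-0.4, -0.4, -0.4]
finger_gap: 0.0001
```

```bash
python3 snap.py 9
python3 - <<'E'
from h import *
im=cv2.imread("pics/side9.png")
cv2.imwrite("pics/s9c.png",cv2.resize(im[60:220,220:370],None,fx=4,fy=4,interpolation=cv2.INTER_CUBIC))
from bench import r
o=r.observe()
h=np.radians(-84.4);F=np.array([.5166,-.188]);a=np.array([np.cos(h),np.sin(h)])
print((o['eef_pos'][:2]-F)@a)
E
```

```text
20.5 [ 0.5094 -0.1159  0.1636] [-1.7997e+02  1.0000e-02  9.5570e+01] [-0.4 -0.2 -0.2] -5.978346631763343e-05
-0.0724932933831767
```

View pics/s9c.png

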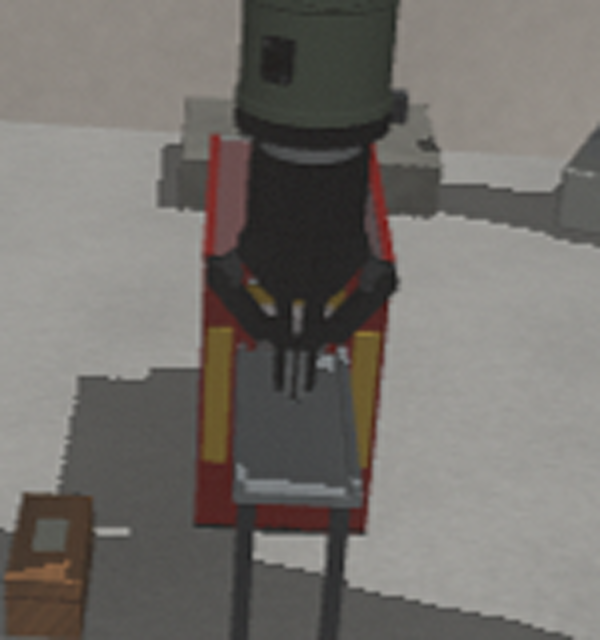

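View pics/top9.png

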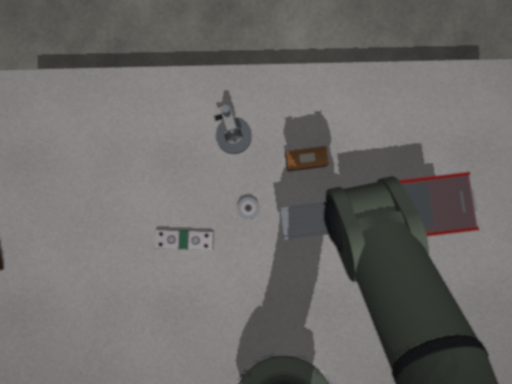

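The shelf is empty and the contact force has dropped to zero, so the plate seems to have gone. I'll back off and check.

apply_moves(
  targets=[
    [[0,0,0],[10,0,-10],0],
    [[0,0,0],[40,0,-40],0],
    [[0,0,0],[80,0,-80],0],
    [[0,0,0],[130,0,-100],0],
    [[0,0,0],[180,-30,-110],0],
    [[0,0,0],[230,-50,-110],0],
    [[0,0,0],[250,-50,-110],0],
    [[0,0,0],[250,-50,-110],0],
  ],
)

```text
time: 21.5
eef_pos: [0.4349, 0.1301, 0.2745]
eef_rot: [3.141, -0.0, 1.672]
contact_force: [0.1, -0.8, -0.5]
finger_gap: -0.0003
```

```bash
python3 snap.py 10
python3 - <<'E'
from h import *
im=cv2.imread("pics/side10.png");t=cv2.imread("pics/top10.png")
A=cv2.resize(im[80:220,220:350],(390,420),interpolation=cv2.INTER_CUBIC);B=cv2.resize(t[140:280,270:490],(407,259),interpolation=cv2.INTER_CUBIC)
C=np.zeros((420,797,3),np.uint8);C[:,:390]=A;C[:259,390:]=B;cv2.imwrite("pics/c10.png",C)
a=load("top0.npz")["img"];b=load("top10.npz")["img"]
d=cv2.absdiff(a,b).max(2)
for n,(x,y,w,h) in dict(green=(150,220,70,40),disc=(234,190,28,32),stand=(208,85,46,75)).items(): print(n,(d[y:y+h,x:x+w]>30).sum())
E
```

```text
21.6 [0.4355 0.128  0.274 ] [1.7999e+02 2.0000e-02 9.5590e+01] [ 0.2 -0.6  0.3] -0.00012937586839653614
green 1221
disc 471
stand 642
```

View pics/c10.png

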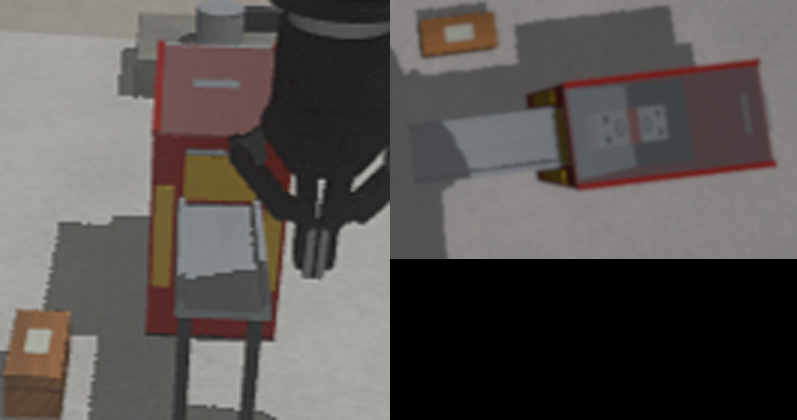

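The flap looks shut, and the plate is visible through the roof, lying tilted on the chute. I'll check its depth, that it is at rest, and the positions of the other items.

```bash
python3 snap.py 11
python3 - <<'E'
from h import *
s=load("top11.npz");t=s["img"]
print("moved px",cv2.absdiff(t,load("top10.npz")["img"])[170:245,365:480].max())
h=np.radians(-84.4);F=np.array([.5166,-.188]);a=np.array([np.cos(h),np.sin(h)]);b=np.array([-a[1],a[0]])
# holes near (left) and far end in 1.85x crop
f=lambda p:(np.array(p)/1.85+[270-390/1.85,140])
for z in(.05,.07,.09,.12,.15): 
    g=lambda p:((ray(s,f(p),z)[:2]-F)@a).round(4)
    print(z,"ctr x",g((633,124)),"y",((ray(s,f((633,124)),z)[:2]-F)@b).round(4),"nearholes",g((606,129)),"far",g((659,121)))
hsv=cv2.cvtColor(t,cv2.COLOR_BGR2HSV);H,S,V=cv2.split(hsv)
for k in("top0.npz","top11.npz"):
    im=load(k)["img"];H,S,V=cv2.split(cv2.cvtColor(im,cv2.COLOR_BGR2HSV))
    m=cv2.moments(((H>60)&(H<95)&(S>80)).astype(np.uint8)[:, :230].copy());print(k,"green",m["m10"]/m["m00"],m["m01"]/m["m00"])
    for n,(x0,y0,x1,y1) in dict(disc=(242,200,256,214)).items():
        g=255-cv2.cvtColor(im,cv2.COLOR_BGR2GRAY)[y0:y1,x0:x1];m=cv2.moments((g>g.min()+.6*(int(g.max())-g.min())).astype(np.uint8));print(n,x0+m["m10"]/m["m00"],y0+m["m01"]/m["m00"])
cv2.imwrite("pics/t11b.png",cv2.resize(t[150:260,350:490],None,fx=5,fy=5,interpolation=cv2.INTER_CUBIC))
E
```

```text
21.7 [0.4356 0.1275 0.2739] [-1.7999e+02  2.0000e-02  9.5520e+01] [ 0.2 -0.5  0. ] 7.518199449558068e-05
moved px 6
0.05 ctr x 0.1376 y 0.0014 nearholes 0.0981 far 0.1752
0.07 ctr x 0.1305 y 0.0018 nearholes 0.0918 far 0.1675
0.09 ctr x 0.1235 y 0.0021 nearholes 0.0855 far 0.1598
0.12 ctr x 0.113 y 0.0025 nearholes 0.0761 far 0.1483
0.15 ctr x 0.1025 y 0.003 nearholes 0.0667 far 0.1367
top0.npz green 183.02542372881356 239.0677966101695
disc 247.78571428571428 207.5
top11.npz green 182.84 237.85
disc 247.9 207.375
```

View pics/t11b.png

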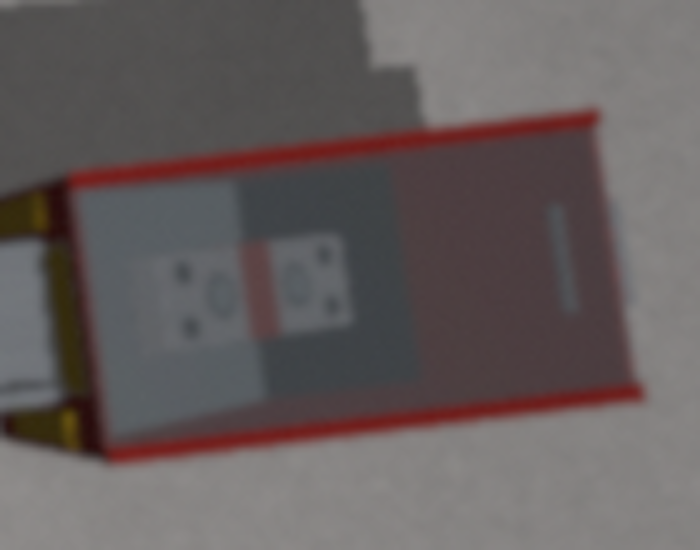

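View pics/top11.png

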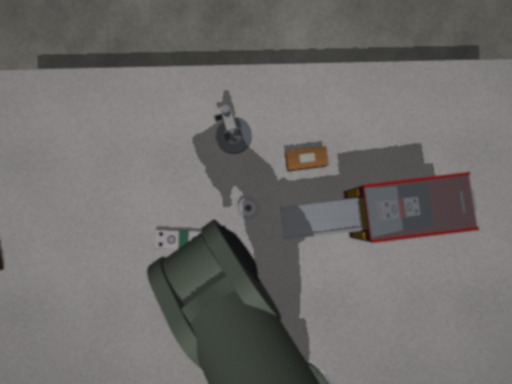

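Run:
```python
from bench import r
print(r.job_done()); print(r.observe()['time'])
```

```text
the job is handed in; nothing more can be done
None
the job is handed in; nothing more can be done
```

The red-marked plate is scrapped and the job is handed in, at about 22 s of the 72 s allowed. The hand-in gives no verdict, so the results below are from my own checks.

**What I did**
- **Gauge case:** I lifted it off the shelf and set it down on the bench at about (0.67, -0.08). I let go only after feeling bench contact.
- **Tip height:** I touched the fingertips to the bench once to find their length at a 50 mm gap, so the grip on the plate would stay above the shelf lips. That touch pressed with up to about 49 N at the fingertips, more than I intended.
- **Red plate:** I laid it on the shelf and let go. It measured x -0.101 m, y 0.000 m and heading -84.4° against a box heading of -84.4°, inside the step 2 limits. I then pushed it in from its outer end with the fingers shut.

**Last checks**
- **Plate in the box:** It lies inside, unchanged between two pictures. It rests tilted, with its centre about 130–140 mm past the face. From the picture geometry I put its height at about 55 mm, which is an estimate.
- **Flap:** It looks shut in both views, but I did not measure its angle. My fingers stayed well short of it, never closer than about 60 mm to the face.
- **Case:** It stands upright on the bench.
- **Disc:** It is in the same place to within half a pixel.
- **Green plate:** It was partly hidden by the arm in the last picture, where its mark read 1.2 px (about 3 mm) off. In an earlier clear view it was where it started.
- **Stand:** I checked it only by eye, and it looks unmoved.
- **Picture comparison:** A raw before/after difference flagged changes around the green plate, disc and stand. I put that down to the arm and its shadow.

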